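# Snug the adjustable wrench and tighten the clamp nut on a brass sheet form

### The job

The adjustable wrench lies round the clamp nut with its jaw too wide. Press lightly on its worm and roll it until the jaw grips the nut snugly, and only then swing the handle gently clockwise (seen from above) until the nut comes up against its stop. Leave the wrench lying snug on the nut, and do not disturb the hammer, the brass pot or the tape measure.

Things in the scene. Friction and masses are not known exactly. Their poses are not given: they have to be found in the camera images.
- form: Fixed clamping job: square wooden form 220 x 220 x 22 mm under a ribbed brass sheet (ribs up to 27 mm over the bench), with a round dark steel clamp disc (radius 80 mm) in the middle whose top is 32 mm over the bench. Origin: centre of its underside, on the nut's axis; z up.
- nut_base (a point): Hexagonal steel clamp nut on the disc, 32 mm across flats, 37 mm over the corners, 16 mm high; a stud end stands 2 mm above it. The point is the centre of its underside, on its vertical axis. It stays in place and only turns.
- nut (a joint): Angle of the nut, rad: 0 at the start, grows as it is turned clockwise from above, hard stop at 0.70. A steady friction of about 0.5 N m resists it all the way (about 3 N at handle_grip), and it stays where it is left.
- wrench: Loose steel adjustable wrench, 225 mm long, 0.7 kg, 14 mm thick, lying flat on the disc round the nut. Origin: on its underside, where the axis of a gripped 32 mm nut runs; starts within 2 mm of the nut's. x from handle to open mouth, y from fixed to moving jaw, z up. Head 72 mm wide, x = -71 to -20.5 mm (throat; 2 mm of play to the nut's corner). Fixed jaw's face at y = -16 mm.
- jaw_travel (a joint): How far the moving jaw (a steel block 36 x 16 x 8.5 mm) has closed, m: the mouth is 42 mm wide minus this, so it is about 0.010 when the jaw bears on the nut; 0.003 to 0.007 at the start. It follows the worm, 0.8 mm per radian (about 0.09 mm per mm of stroke), and about 40 N of friction keeps it where it is left.
- worm_slot (a point): Middle of the worm's slot in the head's upper face, at (-48, 0, 14) mm in the wrench's frame. The worm is a knurled steel roller of radius 9 mm, 22 mm long, along the wrench's y, its top right above this point. It rides high or low in the slot, 5 to 10 mm proud of the head, unknown until felt, and does not give; nothing on wrench or nut is higher.
- worm (a joint): Angle of the worm, rad. Rub its top towards the nut (wrench's +x) to roll it up and close the jaw; back opens it. Rolling takes about 4 N along the stroke, so press down with 8 to 14 N or the finger slips; when the jaw is snug the worm stalls and the finger slips at a higher pull. More than 30 N on any part of the wrench harms it.
- handle_grip (a point): Place to push the handle's side, at (-165, 0, 7) mm in the wrench's frame, 39 mm over the bench. The handle is a flat bar 24 mm wide, 14 mm high, x = -70 to -210 mm; at the start it points to the robot's left (+y) within 1 rad. Clockwise moves it away from the robot. Pushes far beyond what the nut needs can spread the jaw.
- hammer: Bystander: hammer with a wooden handle, about 260 mm long, lying on the bench to the right.
- pot: Bystander: open brass pot 80 mm wide and 110 mm high, standing on the bench.
- tape: Bystander: blue tape measure case 60 x 60 x 32 mm on the bench.

How it is judged (in metres and radians):
On the way, in this order (a step that is already met when the one before it is completed fails the run):
1. the moving jaw has been closed snugly: it bears on the nut with over 5 N and its play is under 1 mm, the nut not yet turned (contact force between jaw_c0 and form above 5 N and value of joint jaw_travel above 0.009 m and value of joint nut below 0.1 rad), for 0.2 s.
2. the nut has been turned clockwise to its stop (value of joint nut above 0.65 rad), for 0.2 s.
At the end, for the whole second after the job is handed in: The nut is at its stop (turned over 0.65 rad), the wrench lies at rest on it (origin within 6 mm of the nut's) with the moving jaw still closed on the nut (travel over 9 mm, pressing with over 2 N) (value of joint nut above 0.65 rad and value of joint jaw_travel above 0.009 m and contact force between jaw_c0 and form above 2 N and distance between wrench and nut_base below 0.006 m and linear speed of wrench below 0.01 m/s); the robot touches nothing.
It fails at once if the nut is turned (over 0.1 rad) with the jaw still loose (over 1.5 mm of play) (value of joint nut above 0.1 rad and value of joint jaw_travel below 0.0085 m).
It fails at once if the fingers bear on the wrench or its worm with more than 30 N (contact force between the fingers and wrench above 30 N or contact force between the fingers and worm_c0 above 30 N).
It fails at once if the hammer is moved more than 20 mm (distance of hammer from where it was at the start of the episode above 0.02 m).
It fails at once if the pot is moved more than 20 mm (distance of pot from where it was at the start of the episode above 0.02 m).
It fails at once if the tape is moved more than 20 mm (distance of tape from where it was at the start of the episode above 0.02 m).
It also fails if it takes over 72 s, if anything falls off the work surface, if the arm or the gripper's body presses on something with over 40 N, if the wrist force passes 120 N, or if a joint passes its speed limit or range.

### The arm

A 6-joint arm with a two-finger parallel gripper is mounted at the origin on the work surface. World frame = base frame: x ahead of the robot, y to its left, z up, the work surface at z = 0. Lengths are in m, angles in degrees, forces in N, time in s.
With the tool pointing down it reaches from about 0.35 to 1 m from the base axis. Payload 7.1 kg.
Tool frame: the origin (TCP) lies midway between the tips of the shut fingers; the grasp point (between the pads) lies 19 mm behind it; z points along the fingers, y is the line along which they close (so a half turn about z gives the same grasp; the last joint's range is limited). The gripper opens to 85 mm and grips with 20 to 120 N. Pads are 22 mm wide; open, the fingers measure 114 mm over their backs; the gripper's body (76 mm by 85 mm) begins 54 mm behind the grasp point. The pads swing forward as they close: fully open they stand 13 mm farther back than shut.
Start: joints at [-68.64, 24.242, 93.386, -0, 62.372, -1.089], TCP at [0.239, -0.578, 0.231] pointing down, gripper open.
Joint ranges: [-172.04, 172.04], [-51.8, 120.97], [4.93, 147.93], [-75.15, 255.16], [6.16, 154.13], [-145.62, 145.62]. Speed limits (degrees/s): [136.94, 136.94, 172.46, 180, 180, 180].

### API

Orientations are given as a 3x3 rotation matrix whose columns are the frame's x, y, z axes.
In Python, from cell import r gives the robot as it stands.
- The arm moves only by the tool drive_tool, never from a script. Its argument "steps" is a list of rows, each an object with "rot": the turn, a rotation vector about the tool's x, y, z in rad, a list of three; "translation": the shift along the tool's x, y, z in cm, a list of three; "jaw": the opening, from 0 (shut) to 1 (fully open). In form: [{"rot": [wx, wy, wz], "translation": [dx, dy, dz], "jaw": jaw}, ...]. A call has 1 to 5 rows; each row is the pose to reach, as a shift and turn from the pose commanded when the call began, along the tool's axes at that moment; what a row does not reach only later rows make up. A row lasts 1/12 s, in which the tool goes at most 41.7 mm and 7.16 degrees, less where a joint would pass 70% of its speed; a pose out of reach is approached as far as the arm can. A call with a gripper value outside its range is refused whole. The fingers move at their own pace and stop on an object; the grip force is fixed at half the most. Time passes only in rows, so rows that repeat a pose let the fingers close. It gives the time, the measured TCP pose, the force, the opening and the grip force at its end, in the units of the state.
- r.get_obs(): the state, without advancing time (a new reading comes with each control period).
- r.get_image(name): name is "scene" or "side" or "wrist"; returns a dict with "image" (400x640x3 uint8, blue, green, red), "range_z" (400x640 float32, m along the optical axis (not along the pixel's ray), 0 where there is no reading), "fx", "fy", "cx", "cy" (pixels), "cam_to_world" (4x4, takes a point from camera to world coordinates). Camera axes: x right, y down, z forward; pixel columns grow to the right and rows downward; lengths in m; the calibration is good to about 2 mm. A picture is of the moment at which its call begins.
- r.finish_job(): hands the job in; it is judged then, once.
Trained networks look in a picture, given as the dict that the camera call returned (one of the last four; its "shot" number tells which), for a name from the list of things; names that differ only in an ending like _2 or _b are one class to them, and where a whole thing is asked for, a point or a joint stands for the part that bears it (a point fixed in the world has none). Each returns a list of dicts, best first, with "score" (0 to 1); they miss things now and then, are a little off and sometimes report something else, mostly with a low value. They report only what shows in the picture. A call takes as long as a camera call.
- r.look_for(target, picture): "xyz" ([x, y, z] in m, in world coordinates, good to about 4 mm: the middle of the surface that is visible of it).
The state is a dict: "clock": time; "joint_positions": joint angles; "dq": joint speeds; "joint_torque": joint torques, N m; "tool_pos": TCP position; "tcp_rot": TCP orientation; "ft_force": force on the tool from outside, world axes, zero at the start; "ft_torque": the same for the moment, N m; "gripper_width": opening from 0.0 (shut) to 1.0 (fully open); "grasp_force": force on a finger pad.
Only numpy, scipy, OpenCV 4.12 (cv2) and the standard library are available. Lean on these libraries where they do the work, as an engineer would, in place of code of your own. Each camera call takes 0.05 s, during which the arm holds its last target. There are 200 camera calls.

## Working session

There is one attempt and no reset: what is moved stays moved. The work goes in short steps, Python scripts to look and compute and a tool call to move; the robot and the scene stay as the last step left them, time stands still between calls to the robot, and variables do not carry over. Pictures are saved under pics/ and viewed, at most 10 in all, crops included, and the job is handed in when it is done.

Besides the shell and the picture viewer there is one more tool, called after "Call:" by a JSON object that holds its "name" and its "arguments", one argument or row to a line. drive_tool: Moves the arm, as the interface text tells. Its arguments: {"type":"object","properties":{"steps":{"type":"array"}},"required":["steps"]}

```bash
mkdir -p pics
cat > h.py <<'E'
import numpy as np, cv2
from cell import r
def px2w(p,u,v,z=None):
    z=p["range_z"][int(v),int(u)] if z is None else z
    c=np.array([(u-p["cx"])/p["fx"]*z,(v-p["cy"])/p["fy"]*z,z,1])
    return (p["cam_to_world"]@c)[:3]
def w2px(p,X):
    c=np.linalg.inv(p["cam_to_world"])@np.append(X,1)
    return c[0]/c[2]*p["fx"]+p["cx"],c[1]/c[2]*p["fy"]+p["cy"]
def cloud(p):
    z=p["range_z"];v,u=np.mgrid[:z.shape[0],:z.shape[1]]
    c=np.stack([(u-p["cx"])/p["fx"]*z,(v-p["cy"])/p["fy"]*z,z,np.ones_like(z)],-1)
    w=(c@p["cam_to_world"].T)[...,:3]; w[z==0]=np.nan
    return w
def ob():
    o=r.get_obs();
    for k in("clock","joint_positions","tool_pos","tcp_rot","ft_force","gripper_width"):print(k,np.round(o[k],4).tolist())
E
python3 - <<'E'
from h import *
np.set_printoptions(precision=4,suppress=True)
ob()
for n in("scene","side"):
    p=r.get_image(n);cv2.imwrite(f"pics/{n}0.png",p["image"])
    print(n,p["cam_to_world"][:3].round(3).tolist(),p["fx"])
    for t in("nut_base","nut","wrench","worm_slot","worm","handle_grip","jaw_travel","hammer","pot","tape","form"):
        try:
            for d in r.look_for(t,p)[:2]:print(t,round(d["score"],2),np.round(d["xyz"],3),np.round(w2px(p,d["xyz"])))
        except Exception as e: print(t,e)
E
```

```text
clock 0.0
joint_positions [-68.6402, 24.2832, 93.4338, -0.0004, 62.3711, -1.0886]
tool_pos [0.2385, -0.5771, 0.2305]
tcp_rot [[0.9242, 0.3819, -0.0006], [0.3819, -0.9242, 0.0014], [0.0, -0.0015, -1.0]]
ft_force [-0.5529, -0.7536, 0.4797]
gripper_width 0.9992
scene [[-0.713, 0.402, -0.575, 1.223], [0.702, 0.413, -0.581, 0.686], [0.004, -0.817, -0.576, 0.769]] 493.4953757423667
nut 0.47 [ 0.605 -0.058  0.047] [286. 208.]
wrench 0.8 [ 0.556 -0.001  0.048] [317. 209.]
wrench 0.71 [ 0.482 -0.364  0.021] [250. 153.]
worm_slot 0.76 [0.561 0.004 0.048] [317. 211.]
worm 0.43 [ 0.58  -0.025  0.053] [303. 208.]
worm 0.16 [ 0.48 -0.36  0.02] [251. 154.]
handle_grip 0.93 [ 0.56  -0.     0.048] [316. 210.]
jaw_travel 0.66 [ 0.616 -0.046  0.042] [286. 214.]
jaw_travel 0.3 [ 0.555 -0.002  0.044] [317. 210.]
hammer 0.6 [ 0.479 -0.362  0.021] [251. 153.]
hammer 0.19 [0.556 0.    0.047] [317. 210.]
pot 0.86 [ 0.663 -0.371  0.08 ] [193. 158.]
tape 0.95 [0.38  0.34  0.024] [478. 250.]
form 0.7 [ 0.64  -0.056  0.023] [277. 222.]
side [[-0.985, -0.079, 0.152, 0.338], [-0.17, 0.574, -0.801, 0.979], [-0.024, -0.815, -0.579, 0.751]] 467.2118372311749
nut_base 0.66 [ 0.598 -0.061  0.045] [296. 185.]
nut 0.53 [ 0.598 -0.056  0.047] [296. 185.]
wrench 0.66 [ 0.552 -0.001  0.048] [308. 197.]
worm_slot 0.69 [ 0.554 -0.004  0.046] [308. 197.]
handle_grip 0.91 [ 0.555 -0.004  0.051] [307. 196.]
handle_grip 0.69 [0.369 0.347 0.036] [366. 310.]
jaw_travel 0.45 [ 0.621 -0.05   0.044] [287. 186.]
jaw_travel 0.26 [ 0.468 -0.306  0.028] [353. 150.]
hammer 0.74 [ 0.605 -0.035  0.024] [292. 196.]
hammer 0.67 [ 0.467 -0.307  0.024] [354. 150.]
pot 0.68 [ 0.652 -0.367  0.082] [299. 122.]
tape 0.66 [0.365 0.347 0.033] [368. 311.]
form 0.7 [ 0.603 -0.033  0.026] [293. 196.]
```

View pics/scene0.png

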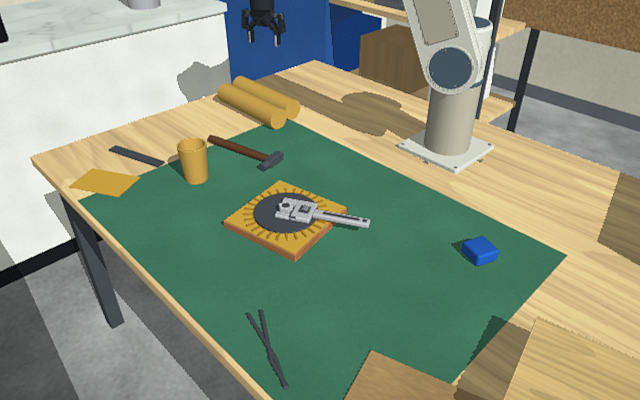

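View pics/side0.png

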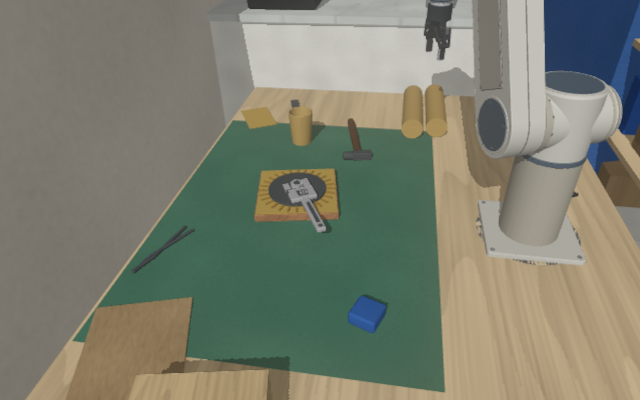

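The pictures show the wrench head near (285–300, 190–210) with its handle pointing to the robot's left and nearer, the tape at (478, 250), and the pot and hammer well to the right. Next I'll bring the wrist camera over the wrench.

Call:
{"name": "drive_tool", "arguments": {
  "steps": [
    {"rot":[0,0,0],"translation":[4,-3.4,-1],"jaw":0},
    {"rot":[0,0,0],"translation":[7,-6,-2],"jaw":0},
    {"rot":[0,0,0],"translation":[10,-8.5,-3],"jaw":0},
    {"rot":[0,0,0],"translation":[13,-11,-4],"jaw":0},
    {"rot":[0,0,0],"translation":[16,-13.6,-5],"jaw":0}
  ]
}}

```text
clock: 1.62
tool_pos: [0.3317, -0.3958, 0.2799]
tcp_rot: [[0.924, 0.381, 0.0], [0.381, -0.924, -0.0], [0.0, 0.0, -1.0]]
ft_force: [1.1, -0.3, -0.1]
gripper_width: 0.296
grasp_force: 0.0
```

Call:
{"name": "drive_tool", "arguments": {
  "steps": [
    {"rot":[0,0,0],"translation":[3,-2.6,-1],"jaw":0},
    {"rot":[0,0,0],"translation":[6,-5.2,-2],"jaw":0},
    {"rot":[0,0,0],"translation":[9,-7.8,-2],"jaw":0},
    {"rot":[0,0,0],"translation":[12,-10.4,-2],"jaw":0},
    {"rot":[0,0,0],"translation":[15,-13,-2],"jaw":0}
  ]
}}

```text
clock: 2.03
tool_pos: [0.4209, -0.2182, 0.3]
tcp_rot: [[0.924, 0.382, 0.001], [0.382, -0.924, -0.001], [0.001, 0.001, -1.0]]
ft_force: [0.1, 0.5, -0.0]
gripper_width: -0.005
grasp_force: 0.0
```

Call:
{"name": "drive_tool", "arguments": {
  "steps": [
    {"rot":[0,0,0],"translation":[3,-2.6,0],"jaw":0},
    {"rot":[0,0,0],"translation":[6,-5.2,0],"jaw":0},
    {"rot":[0,0,0],"translation":[9,-7.8,0],"jaw":0},
    {"rot":[0,0,0],"translation":[12,-10.4,0],"jaw":0},
    {"rot":[0,0,0],"translation":[14,-12,0],"jaw":0}
  ]
}}

```text
clock: 2.45
tool_pos: [0.5049, -0.0525, 0.2998]
tcp_rot: [[0.924, 0.383, 0.001], [0.383, -0.924, 0.001], [0.001, -0.0, -1.0]]
ft_force: [-0.0, -1.1, -0.4]
gripper_width: 0.003
grasp_force: 0.0
```

Run:
```python
from h import *
ob()
p=r.get_image("wrist");cv2.imwrite("pics/w1.png",p["image"])
print(p["cam_to_world"].round(3).tolist(),p["fx"])
for t in("nut_base","nut","wrench","worm_slot","worm","handle_grip","jaw_travel"):
    for d in r.look_for(t,p)[:2]:print(t,round(d["score"],2),np.round(d["xyz"],4),np.round(w2px(p,d["xyz"])))
```

```text
clock 2.45
joint_positions [-7.3076, 9.7023, 104.1126, 0.0431, 66.1363, 60.1387]
tool_pos [0.5049, -0.0525, 0.2998]
tcp_rot [[0.9236, 0.3833, 0.0009], [0.3833, -0.9236, 0.0006], [0.0011, -0.0002, -1.0]]
ft_force [-0.0393, -1.0809, -0.441]
gripper_width 0.0028
[[0.384, -0.887, -0.257, 0.57], [-0.923, -0.368, -0.108, -0.024], [0.001, 0.279, -0.96, 0.441], [0.0, 0.0, 0.0, 1.0]] 300.0291106829085
nut_base 0.67 [ 0.5996 -0.0642  0.052 ] [361. 106.]
nut 0.85 [ 0.5975 -0.0674  0.046 ] [362. 109.]
wrench 0.56 [ 0.5626 -0.0176  0.048 ] [315. 120.]
worm_slot 0.88 [ 0.5618 -0.0184  0.0464] [315. 120.]
worm 0.66 [0.379  0.3246 0.029 ] [ 31. 149.]
worm 0.46 [ 0.5754 -0.0282  0.0527] [326. 113.]
handle_grip 0.71 [ 0.565  -0.0143  0.0456] [313. 117.]
jaw_travel 0.6 [ 0.6169 -0.0527  0.0423] [357.  89.]
jaw_travel 0.32 [ 0.5642 -0.0153  0.0434] [314. 118.]
```

View pics/w1.png

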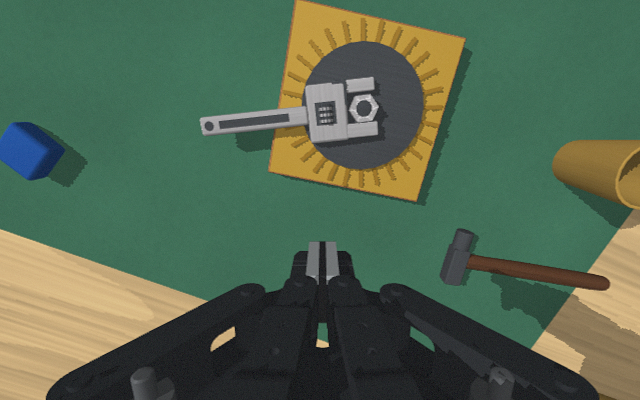

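The wrist view shows the nut at (363, 108), the worm at (326, 113), the moving jaw at (360, 85), and the handle running to (207, 126). I'll fit the wrench pose from depth.

```bash
cat > fit.py <<'E'
from h import *
def fit(names=("wrist","scene","side"),hint=None):
    for n in names:
        p=r.get_image(n);w=cloud(p);im=p["image"].astype(int)
        sat=im.max(-1)-im.min(-1)
        # nearness: within 0.26m of nut, grey pixels at handle-top height
        d=np.hypot(w[...,0]-.598,w[...,1]+.065)
        m=(d<.24)&(w[...,2]>.037)&(w[...,2]<.065)&(sat<40)&(im.mean(-1)>60)
        nc,l,st,_=cv2.connectedComponentsWithStats(m.astype(np.uint8),connectivity=8)
        h=m&(d>.085)&(d<.20)
        P=w[h][:,:2]
        if len(P)<20: print(n,"few",len(P));continue
        vx,vy,x0,y0=cv2.fitLine(P.astype(np.float32),cv2.DIST_HUBER,0,.01,.01).ravel()
        if vx*(.598-x0)+vy*(-.065-y0)<0:vx,vy=-vx,-vy
        ux=np.array([vx,vy]);uy=np.array([-vy,vx])
        # handle end & head extents along ux
        Q=w[m][:,:2]-[x0,y0];a=Q@ux;b=Q@uy;z=w[m][:,2]
        hd=(a>a.min()+.13)
        print(n,"dir",np.round(ux,4),"ang",round(np.degrees(np.arctan2(vy,vx)),2),"line pt",np.round([x0,y0],4),"handle z",round(np.median(w[h][:,2]),4))
        e=np.percentile(a,0.5); org=np.array([x0,y0])+ux*(e+.210)
        print("  origin from handle end",np.round(org,4),"worm",np.round(org-.048*ux,4),"len",round(np.ptp(a),4))
        al=(Q-(org-[x0,y0]))@ux
        for lo,hi in((-.071,-.06),(-.038,-.022)):
            s=(al>lo)&(al<hi)&(z>.041);print("   head y",lo,np.round(np.percentile(b[s],[1,99]),4), "z",np.round(np.median(z[s]),4))
        s=(abs(al+.048)<.006)&(abs(b)<.007);print("   worm z pct",np.round(np.percentile(z[s],[10,50,90,98]),4))
        # nut: high-z points near origin
        s=(abs(al)<.019)&(abs(b)<.019)&(z>.045);print("   nut top",np.round(np.array([x0,y0])+Q[s].mean(0),4),np.round(np.median(z[s]),4),s.sum())
        J=(al>-.018)&(b>.017)&(z>.037);print("   jaw b range",np.round(np.percentile(b[J],[2,98]),4),np.round(np.median(z[J]),4))
        J=(al>-.018)&(b<-.012)&(z>.037);print("   fixed b range",np.round(np.percentile(b[J],[2,98]),4))
if __name__=="__main__":fit()
E
python3 fit.py
```

```text
wrist dir [ 0.478  -0.8784] ang -61.45 line pt [0.5284 0.0588] handle z 0.0447
  origin from handle end [ 0.6001 -0.0729] worm [ 0.5772 -0.0308] len 0.2269
   head y -0.071 [-0.0348  0.0349] z 0.045
   head y -0.038 [-0.0345  0.0364] z 0.0448
   worm z pct [0.0461 0.0499 0.0515 0.0523]
   nut top [ 0.5989 -0.0697] 0.0473 600
   jaw b range [0.0215 0.0369] 0.0412
   fixed b range [-0.0334 -0.0126]
scene dir [ 0.5147 -0.8574] ang -59.03 line pt [0.5253 0.0791] handle z 0.045
  origin from handle end [ 0.6104 -0.0627] worm [ 0.5857 -0.0216] len 0.2269
   head y -0.071 [-0.0447  0.0248] z 0.0459
   head y -0.038 [-0.0452  0.0257] z 0.0463
   worm z pct [0.0449 0.0473 0.051  0.0522]
   nut top [ 0.6033 -0.0635] 0.0485 71
   jaw b range [0.0171 0.0253] 0.0408
   fixed b range [-0.0467 -0.0132]
side dir [ 0.4766 -0.8791] ang -61.54 line pt [0.5355 0.0502] handle z 0.046
  origin from handle end [ 0.5992 -0.0673] worm [ 0.5763 -0.0251] len 0.229
   head y -0.071 [-0.0373  0.032 ] z 0.0454
   head y -0.038 [-0.0359  0.0334] z 0.0461
   worm z pct [0.0464 0.0509 0.0533 0.0542]
   nut top [ 0.5972 -0.0659] 0.0483 78
   jaw b range [0.0199 0.0352] 0.0427
   fixed b range [-0.0352 -0.0134]
```

Call:
{"name": "drive_tool", "arguments": {
  "steps": [
    {"rot":[0,0,-0.05],"translation":[3.5,-0.2,1.5],"jaw":0},
    {"rot":[0,0,-0.106],"translation":[7.46,-0.41,3],"jaw":0},
    {"rot":[0,0,-0.106],"translation":[7.46,-0.41,7],"jaw":0},
    {"rot":[0,0,-0.106],"translation":[7.46,-0.41,11],"jaw":0},
    {"rot":[0,0,-0.106],"translation":[7.46,-0.41,15],"jaw":0}
  ]
}}

```text
clock: 3.42
tool_pos: [0.5719, -0.0235, 0.1483]
tcp_rot: [[0.879, 0.477, 0.002], [0.477, -0.879, -0.0], [0.001, 0.001, -1.0]]
ft_force: [0.8, -0.3, 0.4]
gripper_width: 0.001
grasp_force: 0.0
```

Call:
{"name": "drive_tool", "arguments": {
  "steps": [
    {"rot":[0,0,0],"translation":[0,0,3],"jaw":0},
    {"rot":[0,0,0],"translation":[0,0,5.5],"jaw":0},
    {"rot":[0,0,0],"translation":[0,0,7.5],"jaw":0},
    {"rot":[0,0,0],"translation":[0,0,8],"jaw":0},
    {"rot":[0,0,0],"translation":[0,0,8],"jaw":0}
  ]
}}

```text
clock: 3.83
tool_pos: [0.5701, -0.0237, 0.068]
tcp_rot: [[0.879, 0.477, -0.003], [0.477, -0.879, 0.0], [-0.003, -0.002, -1.0]]
ft_force: [0.6, 0.1, 1.1]
gripper_width: 0.002
grasp_force: 0.0
```

Run:
```python
from h import *
ob()
p=r.get_image("wrist");cv2.imwrite("pics/w2.png",p["image"])
q=r.get_image("side");c=q["image"][140:260,230:390];cv2.imwrite("pics/s2.png",cv2.resize(c,None,fx=4,fy=4))
o=r.get_obs()
for X in((.5765,-.028,.053),(.599,-.069,.048),tuple(o["tool_pos"])):print(np.round(w2px(p,X)))
```

```text
clock 3.8333
joint_positions [-3.5756, 33.1951, 105.3157, -0.0016, 41.6751, 57.9412]
tool_pos [0.5701, -0.0237, 0.068]
tcp_rot [[0.8789, 0.4769, -0.0032], [0.4769, -0.8789, 0.0002], [-0.0028, -0.0017, -1.0]]
ft_force [0.5854, 0.0537, 1.1076]
gripper_width 0.0015
[336. 241.]
[416. 237.]
[326. 258.]
```

View pics/w2.png

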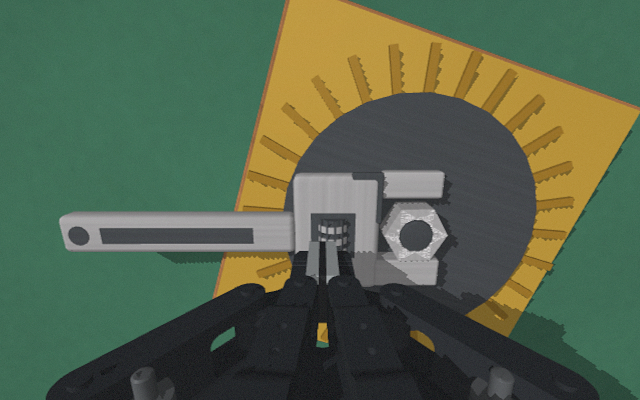

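View pics/s2.png

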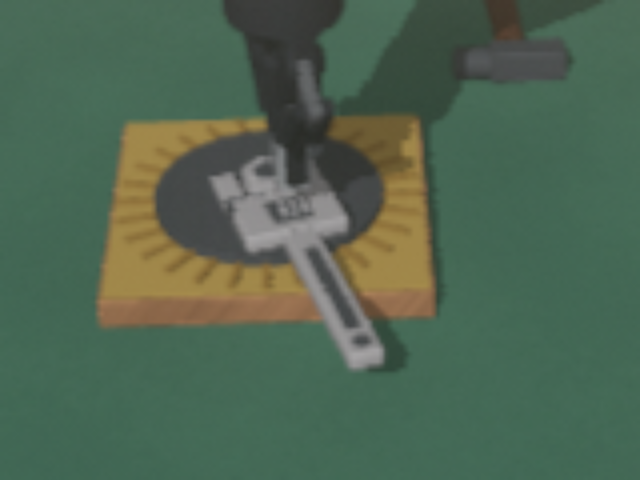

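The fit matches the picture: the nut is at (415, 236) and the worm at (335, 238), both where I predicted them. I'll turn the tool 90° so that the pads' 22 mm width lies along the stroke.

Call:
{"name": "drive_tool", "arguments": {
  "steps": [
    {"rot":[0,0,-0.12],"translation":[0.3,0,-1],"jaw":0},
    {"rot":[0,0,-0.24],"translation":[0.3,0,-1],"jaw":0},
    {"rot":[0,0,-0.36],"translation":[0.3,0,-1],"jaw":0},
    {"rot":[0,0,-0.48],"translation":[0.3,0,-1],"jaw":0},
    {"rot":[0,0,-0.6],"translation":[0.3,0,-1],"jaw":0}
  ]
}}

```text
clock: 4.35
tool_pos: [0.5753, -0.0221, 0.0818]
tcp_rot: [[0.45, 0.893, 0.004], [0.893, -0.45, -0.0], [0.002, 0.004, -1.0]]
ft_force: [-0.5, -0.5, -0.0]
gripper_width: -0.006
grasp_force: 0.0
```

Call:
{"name": "drive_tool", "arguments": {
  "steps": [
    {"rot":[0,0,-0.12],"translation":[0,0,0],"jaw":0},
    {"rot":[0,0,-0.24],"translation":[0,0,0],"jaw":0},
    {"rot":[0,0,-0.36],"translation":[0,0,0],"jaw":0},
    {"rot":[0,0,-0.48],"translation":[0,0,0],"jaw":0},
    {"rot":[0,0,-0.6],"translation":[0,0,0],"jaw":0}
  ]
}}

```text
clock: 4.77
tool_pos: [0.5753, -0.0221, 0.0818]
tcp_rot: [[-0.132, 0.991, 0.004], [0.991, 0.132, -0.0], [-0.001, 0.004, -1.0]]
ft_force: [-0.8, 0.5, -0.5]
gripper_width: -0.001
grasp_force: 0.0
```

Call:
{"name": "drive_tool", "arguments": {
  "steps": [
    {"rot":[0,0,-0.12],"translation":[0,0,0],"jaw":0},
    {"rot":[0,0,-0.24],"translation":[0,0,0],"jaw":0},
    {"rot":[0,0,-0.37],"translation":[0,0,0],"jaw":0},
    {"rot":[0,0,-0.37],"translation":[0,0,0],"jaw":0},
    {"rot":[0,0,-0.37],"translation":[0,0,0],"jaw":0}
  ]
}}

```text
clock: 5.18
tool_pos: [0.5749, -0.022, 0.0811]
tcp_rot: [[-0.474, 0.881, 0.003], [0.881, 0.474, -0.0], [-0.002, 0.002, -1.0]]
ft_force: [0.1, -0.0, 0.6]
gripper_width: 0.002
grasp_force: 0.0
```

```bash
cat > rel.py <<'E'
from h import *
o=r.get_obs();R=np.array(o["tcp_rot"]);t=np.array(o["tool_pos"])
W=np.array([.5765,-.028,.053])
print("to worm centre in tool axes (cm)",np.round(R.T@(W-t)*100,2),"ux in tool",np.round(R.T@[.478,-.878,0],3),"z",t[2].round(4),np.round(o["ft_force"],2))
E
python3 rel.py
```

```text
to worm centre in tool axes (cm) [-0.6  -0.15  2.81] ux in tool [-1.     0.005  0.002] z 0.0811 [ 0.06 -0.04  0.59]
```

Call:
{"name": "drive_tool", "arguments": {
  "steps": [
    {"rot":[0,0,0],"translation":[0.3,-0.15,1],"jaw":0},
    {"rot":[0,0,0],"translation":[0.3,-0.15,1.8],"jaw":0},
    {"rot":[0,0,0],"translation":[0.3,-0.15,2.2],"jaw":0},
    {"rot":[0,0,0],"translation":[0.3,-0.15,2.3],"jaw":0},
    {"rot":[0,0,0],"translation":[0.3,-0.15,2.3],"jaw":0}
  ]
}}

```text
clock: 5.6
tool_pos: [0.5706, -0.0199, 0.0556]
tcp_rot: [[-0.476, 0.879, -0.002], [0.879, 0.476, 0.0], [0.001, -0.001, -1.0]]
ft_force: [-0.0, -0.3, 0.4]
gripper_width: -0.001
grasp_force: 0.0
```

Call:
{"name": "drive_tool", "arguments": {
  "steps": [
    {"rot":[0,0,0],"translation":[0,0,0.02],"jaw":0},
    {"rot":[0,0,0],"translation":[0,0,0.04],"jaw":0},
    {"rot":[0,0,0],"translation":[0,0,0.07],"jaw":0},
    {"rot":[0,0,0],"translation":[0,0,0.1],"jaw":0},
    {"rot":[0,0,0],"translation":[0,0,0.1],"jaw":0}
  ]
}}

```text
clock: 6.02
tool_pos: [0.5712, -0.02, 0.0556]
tcp_rot: [[-0.477, 0.879, 0.0], [0.879, 0.477, -0.0], [-0.0, 0.0, -1.0]]
ft_force: [0.7, 1.0, -0.0]
gripper_width: 0.0
grasp_force: 0.0
```

Call:
{"name": "drive_tool", "arguments": {
  "steps": [
    {"rot":[0,0,0],"translation":[0,0,0.02],"jaw":0},
    {"rot":[0,0,0],"translation":[0,0,0.04],"jaw":0},
    {"rot":[0,0,0],"translation":[0,0,0.07],"jaw":0},
    {"rot":[0,0,0],"translation":[0,0,0.1],"jaw":0},
    {"rot":[0,0,0],"translation":[0,0,0.1],"jaw":0}
  ]
}}

```text
clock: 6.43
tool_pos: [0.5711, -0.02, 0.0544]
tcp_rot: [[-0.477, 0.879, -0.0], [0.879, 0.477, 0.0], [0.0, -0.0, -1.0]]
ft_force: [-0.6, -0.5, -0.4]
gripper_width: -0.0
grasp_force: 0.0
```

Call:
{"name": "drive_tool", "arguments": {
  "steps": [
    {"rot":[0,0,0],"translation":[0,0,0.02],"jaw":0},
    {"rot":[0,0,0],"translation":[0,0,0.04],"jaw":0},
    {"rot":[0,0,0],"translation":[0,0,0.06],"jaw":0},
    {"rot":[0,0,0],"translation":[0,0,0.06],"jaw":0},
    {"rot":[0,0,0],"translation":[0,0,0.06],"jaw":0}
  ]
}}

```text
clock: 6.85
tool_pos: [0.5711, -0.02, 0.0539]
tcp_rot: [[-0.477, 0.879, -0.0], [0.879, 0.477, 0.0], [0.0, -0.0, -1.0]]
ft_force: [-0.3, -0.9, 0.5]
gripper_width: 0.002
grasp_force: 0.0
```

Call:
{"name": "drive_tool", "arguments": {
  "steps": [
    {"rot":[0,0,0],"translation":[0,0,0.02],"jaw":0},
    {"rot":[0,0,0],"translation":[0,0,0.04],"jaw":0},
    {"rot":[0,0,0],"translation":[0,0,0.06],"jaw":0},
    {"rot":[0,0,0],"translation":[0,0,0.06],"jaw":0},
    {"rot":[0,0,0],"translation":[0,0,0.06],"jaw":0}
  ]
}}

```text
clock: 7.27
tool_pos: [0.5711, -0.02, 0.0532]
tcp_rot: [[-0.477, 0.879, -0.0], [0.879, 0.477, -0.0], [0.0, -0.0, -1.0]]
ft_force: [0.5, 0.6, -0.7]
gripper_width: 0.001
grasp_force: 0.0
```

Call:
{"name": "drive_tool", "arguments": {
  "steps": [
    {"rot":[0,0,0],"translation":[0,0,0.02],"jaw":0},
    {"rot":[0,0,0],"translation":[0,0,0.04],"jaw":0},
    {"rot":[0,0,0],"translation":[0,0,0.05],"jaw":0},
    {"rot":[0,0,0],"translation":[0,0,0.05],"jaw":0},
    {"rot":[0,0,0],"translation":[0,0,0.05],"jaw":0}
  ]
}}

```text
clock: 7.68
tool_pos: [0.5711, -0.02, 0.0527]
tcp_rot: [[-0.477, 0.879, -0.0], [0.879, 0.477, 0.0], [0.0, -0.0, -1.0]]
ft_force: [0.1, 0.2, 0.1]
gripper_width: 0.004
grasp_force: 0.0
```

Call:
{"name": "drive_tool", "arguments": {
  "steps": [
    {"rot":[0,0,0],"translation":[0,0,0.02],"jaw":0},
    {"rot":[0,0,0],"translation":[0,0,0.04],"jaw":0},
    {"rot":[0,0,0],"translation":[0,0,0.05],"jaw":0},
    {"rot":[0,0,0],"translation":[0,0,0.05],"jaw":0},
    {"rot":[0,0,0],"translation":[0,0,0.05],"jaw":0}
  ]
}}

```text
clock: 8.1
tool_pos: [0.5712, -0.02, 0.0523]
tcp_rot: [[-0.477, 0.879, 0.0], [0.879, 0.477, -0.0], [-0.0, 0.0, -1.0]]
ft_force: [-0.3, -0.0, 0.6]
gripper_width: 0.002
grasp_force: 0.6
```

Call:
{"name": "drive_tool", "arguments": {
  "steps": [
    {"rot":[0,0,0],"translation":[0,0,0.02],"jaw":0},
    {"rot":[0,0,0],"translation":[0,0,0.04],"jaw":0},
    {"rot":[0,0,0],"translation":[0,0,0.05],"jaw":0},
    {"rot":[0,0,0],"translation":[0,0,0.05],"jaw":0},
    {"rot":[0,0,0],"translation":[0,0,0.05],"jaw":0}
  ]
}}

```text
clock: 8.52
tool_pos: [0.5712, -0.02, 0.0521]
tcp_rot: [[-0.477, 0.879, 0.0], [0.879, 0.477, 0.0], [-0.0, 0.0, -1.0]]
ft_force: [-1.4, 0.5, 5.4]
gripper_width: 0.003
grasp_force: 2.7
```

Call:
{"name": "drive_tool", "arguments": {
  "steps": [
    {"rot":[0,0,0],"translation":[0,0,0.02],"jaw":0},
    {"rot":[0,0,0],"translation":[0,0,0.04],"jaw":0},
    {"rot":[0,0,0],"translation":[0,0,0.05],"jaw":0},
    {"rot":[0,0,0],"translation":[0,0,0.05],"jaw":0},
    {"rot":[0,0,0],"translation":[0,0,0.05],"jaw":0}
  ]
}}

```text
clock: 8.93
tool_pos: [0.5713, -0.0199, 0.052]
tcp_rot: [[-0.477, 0.879, 0.0], [0.879, 0.477, 0.0], [-0.0, 0.0, -1.0]]
ft_force: [-2.1, 1.0, 8.5]
gripper_width: 0.002
grasp_force: 4.5
```

Call:
{"name": "drive_tool", "arguments": {
  "steps": [
    {"rot":[0,0,0],"translation":[0,0,0.03],"jaw":0},
    {"rot":[0,0,0],"translation":[-0.2,0,0.03],"jaw":0},
    {"rot":[0,0,0],"translation":[-0.45,0,0.03],"jaw":0},
    {"rot":[0,0,0],"translation":[-0.7,0,0.03],"jaw":0},
    {"rot":[0,0,0],"translation":[-0.9,0,0.03],"jaw":0}
  ]
}}

```text
clock: 9.35
tool_pos: [0.5754, -0.0276, 0.0521]
tcp_rot: [[-0.477, 0.879, -0.0], [0.879, 0.477, 0.001], [0.001, 0.0, -1.0]]
ft_force: [-4.2, 3.3, 14.8]
gripper_width: -0.0
grasp_force: 7.1
```

Call:
{"name": "drive_tool", "arguments": {
  "steps": [
    {"rot":[0,0,0],"translation":[-0.2,0,0],"jaw":0},
    {"rot":[0,0,0],"translation":[-0.4,0,0],"jaw":0},
    {"rot":[0,0,0],"translation":[-0.6,0,0],"jaw":0},
    {"rot":[0,0,0],"translation":[-0.8,0,0],"jaw":0},
    {"rot":[0,0,0],"translation":[-0.9,0,0],"jaw":0}
  ]
}}

```text
clock: 9.77
tool_pos: [0.5798, -0.0356, 0.0519]
tcp_rot: [[-0.477, 0.879, 0.0], [0.879, 0.477, 0.0], [0.0, 0.0, -1.0]]
ft_force: [-3.5, 0.9, 10.4]
gripper_width: -0.003
grasp_force: 4.9
```

```bash
python3 rel.py
python3 - <<'E'
from h import *
p=r.get_image("wrist");cv2.imwrite("pics/w3.png",p["image"])
E
```

```text
to worm centre in tool axes (cm) [ 0.82  0.07 -0.11] ux in tool [-1.     0.002 -0.   ] z 0.0519 [-3.55  0.91 10.41]
```

View pics/w3.png

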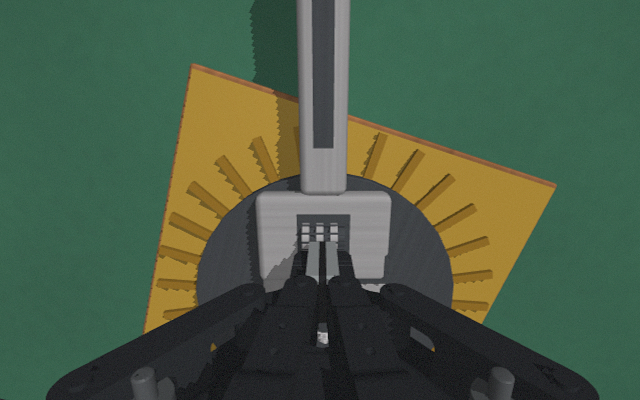

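Call:
{"name": "drive_tool", "arguments": {
  "steps": [
    {"rot":[0,0,0],"translation":[0,0,-0.3],"jaw":0},
    {"rot":[0,0,0],"translation":[1.8,0,-0.3],"jaw":0},
    {"rot":[0,0,0],"translation":[1.8,0,-0.1],"jaw":0},
    {"rot":[0,0,0],"translation":[1.8,0,-0.05],"jaw":0},
    {"rot":[0,0,0],"translation":[1.8,0,0],"jaw":0}
  ]
}}

```text
clock: 10.23
tool_pos: [0.5706, -0.0195, 0.0515]
tcp_rot: [[-0.477, 0.879, -0.002], [0.879, 0.477, 0.001], [0.001, -0.001, -1.0]]
ft_force: [-6.5, 4.3, 15.9]
gripper_width: -0.001
grasp_force: 8.8
```

Call:
{"name": "drive_tool", "arguments": {
  "steps": [
    {"rot":[0,0,0],"translation":[0,0,0],"jaw":0},
    {"rot":[0,0,0],"translation":[-0.2,0,0],"jaw":0},
    {"rot":[0,0,0],"translation":[-0.45,0,0],"jaw":0},
    {"rot":[0,0,0],"translation":[-0.7,0,0],"jaw":0},
    {"rot":[0,0,0],"translation":[-0.9,0,0],"jaw":0}
  ]
}}

```text
clock: 10.65
tool_pos: [0.5752, -0.028, 0.052]
tcp_rot: [[-0.477, 0.879, -0.001], [0.879, 0.477, 0.0], [0.001, -0.001, -1.0]]
ft_force: [-5.1, 3.3, 15.7]
gripper_width: -0.001
grasp_force: 8.2
```

Call:
{"name": "drive_tool", "arguments": {
  "steps": [
    {"rot":[0,0,0],"translation":[-0.2,0,0],"jaw":0},
    {"rot":[0,0,0],"translation":[-0.4,0,0],"jaw":0},
    {"rot":[0,0,0],"translation":[-0.6,0,0],"jaw":0},
    {"rot":[0,0,0],"translation":[-0.8,0,0],"jaw":0},
    {"rot":[0,0,0],"translation":[-1.0,0,0],"jaw":0}
  ]
}}

```text
clock: 11.07
tool_pos: [0.5801, -0.037, 0.0517]
tcp_rot: [[-0.477, 0.879, -0.001], [0.879, 0.477, 0.0], [0.0, -0.0, -1.0]]
ft_force: [-3.9, 0.6, 6.4]
gripper_width: 0.002
grasp_force: 3.1
```

Call:
{"name": "drive_tool", "arguments": {
  "steps": [
    {"rot":[0,0,0],"translation":[0,0,-0.3],"jaw":0},
    {"rot":[0,0,0],"translation":[1.85,0,-0.3],"jaw":0},
    {"rot":[0,0,0],"translation":[1.85,0,-0.12],"jaw":0},
    {"rot":[0,0,0],"translation":[1.85,0,-0.06],"jaw":0},
    {"rot":[0,0,0],"translation":[1.85,0,-0.02],"jaw":0}
  ]
}}

```text
clock: 11.48
tool_pos: [0.5711, -0.0203, 0.0517]
tcp_rot: [[-0.477, 0.879, -0.001], [0.879, 0.477, 0.0], [0.001, -0.001, -1.0]]
ft_force: [-5.7, 2.9, 16.2]
gripper_width: 0.003
grasp_force: 8.5
```

Call:
{"name": "drive_tool", "arguments": {
  "steps": [
    {"rot":[0,0,0],"translation":[0,0,0],"jaw":0},
    {"rot":[0,0,0],"translation":[-0.2,0,0],"jaw":0},
    {"rot":[0,0,0],"translation":[-0.45,0,0],"jaw":0},
    {"rot":[0,0,0],"translation":[-0.7,0,0],"jaw":0},
    {"rot":[0,0,0],"translation":[-0.9,0,0],"jaw":0}
  ]
}}

```text
clock: 11.9
tool_pos: [0.5755, -0.0286, 0.0521]
tcp_rot: [[-0.477, 0.879, -0.001], [0.879, 0.477, 0.0], [0.001, -0.001, -1.0]]
ft_force: [-5.3, 3.0, 15.3]
gripper_width: 0.001
grasp_force: 7.5
```

Call:
{"name": "drive_tool", "arguments": {
  "steps": [
    {"rot":[0,0,0],"translation":[-0.2,0,0],"jaw":0},
    {"rot":[0,0,0],"translation":[-0.4,0,0],"jaw":0},
    {"rot":[0,0,0],"translation":[-0.6,0,0],"jaw":0},
    {"rot":[0,0,0],"translation":[-0.8,0,0],"jaw":0},
    {"rot":[0,0,0],"translation":[-0.9,0,0],"jaw":0}
  ]
}}

```text
clock: 12.32
tool_pos: [0.5801, -0.0367, 0.0517]
tcp_rot: [[-0.477, 0.879, -0.0], [0.879, 0.477, 0.0], [0.0, -0.0, -1.0]]
ft_force: [-2.6, 0.1, 7.3]
gripper_width: -0.003
grasp_force: 3.7
```

```bash
python3 rel.py; sed -i 's/fit()$/fit(("side","scene"))/' fit.py; python3 fit.py | grep -E "dir|origin|nut|jaw|fixed"
python3 - <<'E'
from h import *
p=r.get_image("wrist");cv2.imwrite("pics/w4.png",p["image"])
E
```

```text
to worm centre in tool axes (cm) [ 0.94  0.1  -0.13] ux in tool [-1.     0.001 -0.   ] z 0.0517 [-2.59  0.15  7.28]
side dir [ 0.4778 -0.8785] ang -61.46 line pt [0.5286 0.061 ] handle z 0.0458
  origin from handle end [ 0.5983 -0.0671] worm [ 0.5753 -0.025 ] len 0.2278
   nut top [ 0.6065 -0.0643] 0.048 28
   jaw b range [0.0173 0.0304] 0.0425
   fixed b range [-0.0349 -0.0255]
scene dir [ 0.4873 -0.8732] ang -60.84 line pt [0.5292 0.0677] handle z 0.045
  origin from handle end [ 0.6042 -0.0666] worm [ 0.5808 -0.0247] len 0.2266
   nut top [ 0.6011 -0.0656] 0.0486 87
   jaw b range [0.0179 0.0279] 0.042
   fixed b range [-0.0415 -0.0127]
```

Call:
{"name": "drive_tool", "arguments": {
  "steps": [
    {"rot":[0,0,0],"translation":[0,0,-0.3],"jaw":0},
    {"rot":[0,0,0],"translation":[1.8,0,-0.3],"jaw":0},
    {"rot":[0,0,0],"translation":[1.8,0,-0.12],"jaw":0},
    {"rot":[0,0,0],"translation":[1.8,0,-0.06],"jaw":0},
    {"rot":[0,0,0],"translation":[1.8,0,-0.02],"jaw":0}
  ]
}}

```text
clock: 12.88
tool_pos: [0.5713, -0.0205, 0.0518]
tcp_rot: [[-0.477, 0.879, -0.001], [0.879, 0.477, 0.0], [0.001, -0.001, -1.0]]
ft_force: [-6.0, 2.2, 14.7]
gripper_width: -0.0
grasp_force: 7.7
```

Call:
{"name": "drive_tool", "arguments": {
  "steps": [
    {"rot":[0,0,0],"translation":[0,0,0],"jaw":0},
    {"rot":[0,0,0],"translation":[-0.2,0,0],"jaw":0},
    {"rot":[0,0,0],"translation":[-0.45,0,0],"jaw":0},
    {"rot":[0,0,0],"translation":[-0.7,0,0],"jaw":0},
    {"rot":[0,0,0],"translation":[-0.9,0,0],"jaw":0}
  ]
}}

```text
clock: 13.3
tool_pos: [0.5759, -0.0286, 0.0521]
tcp_rot: [[-0.477, 0.879, -0.0], [0.879, 0.477, 0.0], [0.001, -0.0, -1.0]]
ft_force: [-3.3, 2.5, 12.6]
gripper_width: -0.003
grasp_force: 6.3
```

Call:
{"name": "drive_tool", "arguments": {
  "steps": [
    {"rot":[0,0,0],"translation":[-0.2,0,0],"jaw":0},
    {"rot":[0,0,0],"translation":[-0.4,0,0],"jaw":0},
    {"rot":[0,0,0],"translation":[-0.6,0,0],"jaw":0},
    {"rot":[0,0,0],"translation":[-0.75,0,0],"jaw":0},
    {"rot":[0,0,0],"translation":[-0.85,0,0],"jaw":0}
  ]
}}

```text
clock: 13.72
tool_pos: [0.5801, -0.0358, 0.052]
tcp_rot: [[-0.477, 0.879, 0.0], [0.879, 0.477, 0.001], [0.001, 0.0, -1.0]]
ft_force: [-2.7, 5.4, 8.4]
gripper_width: -0.0
grasp_force: 4.0
```

```bash
python3 rel.py;  python3 fit.py | grep -E "dir|origin|nut|jaw|fixed"
```

```text
to worm centre in tool axes (cm) [ 0.86  0.05 -0.1 ] ux in tool [-1.     0.001 -0.001] z 0.052 [-2.73  5.45  8.4 ]
side dir [ 0.4887 -0.8725] ang -60.75 line pt [0.5279 0.0612] handle z 0.046
  origin from handle end [ 0.5998 -0.0671] worm [ 0.5763 -0.0252] len 0.2298
   nut top [ 0.6061 -0.0635] 0.0479 28
   jaw b range [0.0178 0.0296] 0.0418
   fixed b range [-0.0356 -0.027 ]
scene dir [ 0.4794 -0.8776] ang -61.35 line pt [0.5353 0.0591] handle z 0.0453
  origin from handle end [ 0.6038 -0.0662] worm [ 0.5808 -0.0241] len 0.2266
   nut top [ 0.6013 -0.065 ] 0.0486 94
   jaw b range [0.0175 0.0282] 0.0423
   fixed b range [-0.0401 -0.0122]
```

Call:
{"name": "drive_tool", "arguments": {
  "steps": [
    {"rot":[0,0,0],"translation":[0,0,-0.3],"jaw":0},
    {"rot":[0,0,0],"translation":[1.6,0,-0.3],"jaw":0},
    {"rot":[0,0,0],"translation":[1.6,0,-0.12],"jaw":0},
    {"rot":[0,0,0],"translation":[1.6,0,-0.06],"jaw":0},
    {"rot":[0,0,0],"translation":[1.6,0,0],"jaw":0}
  ]
}}

```text
clock: 14.23
tool_pos: [0.5716, -0.0213, 0.0519]
tcp_rot: [[-0.478, 0.879, -0.001], [0.879, 0.478, 0.0], [0.001, -0.001, -1.0]]
ft_force: [-5.0, 1.3, 17.2]
gripper_width: -0.002
grasp_force: 8.9
```

Call:
{"name": "drive_tool", "arguments": {
  "steps": [
    {"rot":[0,0,0],"translation":[0,0,0],"jaw":0},
    {"rot":[0,0,0],"translation":[-0.15,0,0],"jaw":0},
    {"rot":[0,0,0],"translation":[-0.35,0,0],"jaw":0},
    {"rot":[0,0,0],"translation":[-0.5,0,0],"jaw":0},
    {"rot":[0,0,0],"translation":[-0.65,0,0],"jaw":0}
  ]
}}

```text
clock: 14.65
tool_pos: [0.5745, -0.0266, 0.0521]
tcp_rot: [[-0.477, 0.879, -0.002], [0.879, 0.477, 0.001], [0.002, -0.001, -1.0]]
ft_force: [-5.7, 6.4, 14.3]
gripper_width: -0.001
grasp_force: 7.5
```

Call:
{"name": "drive_tool", "arguments": {
  "steps": [
    {"rot":[0,0,0],"translation":[-0.2,0,0],"jaw":0},
    {"rot":[0,0,0],"translation":[-0.4,0,0],"jaw":0},
    {"rot":[0,0,0],"translation":[-0.6,0,0],"jaw":0},
    {"rot":[0,0,0],"translation":[-0.75,0,0],"jaw":0},
    {"rot":[0,0,0],"translation":[-0.85,0,0],"jaw":0}
  ]
}}

```text
clock: 15.07
tool_pos: [0.5783, -0.0333, 0.052]
tcp_rot: [[-0.477, 0.879, -0.002], [0.879, 0.477, 0.002], [0.003, -0.001, -1.0]]
ft_force: [-6.4, 11.2, 15.1]
gripper_width: 0.002
grasp_force: 7.7
```

```bash
python3 rel.py;  python3 fit.py | grep -E "dir|origin|nut|jaw|fixed"
```

```text
to worm centre in tool axes (cm) [ 0.55  0.09 -0.09] ux in tool [-1.     0.002 -0.003] z 0.052 [-6.44 11.25 15.12]
side dir [ 0.4901 -0.8717] ang -60.65 line pt [0.528 0.061] handle z 0.0459
  origin from handle end [ 0.5996 -0.0664] worm [ 0.5761 -0.0246] len 0.233
   nut top [ 0.6061 -0.0634] 0.0482 30
   jaw b range [0.0176 0.0283] 0.0423
   fixed b range [-0.0352 -0.0289]
scene dir [ 0.4858 -0.8741] ang -60.94 line pt [0.5296 0.0691] handle z 0.0451
  origin from handle end [ 0.6047 -0.066 ] worm [ 0.5814 -0.0241] len 0.2279
   nut top [ 0.6009 -0.0653] 0.0486 91
   jaw b range [0.0171 0.0261] 0.0408
   fixed b range [-0.04   -0.0146]
```

Call:
{"name": "drive_tool", "arguments": {
  "steps": [
    {"rot":[0,0,0],"translation":[-0.1,0,0],"jaw":0},
    {"rot":[0,0,0],"translation":[-0.2,0,0],"jaw":0},
    {"rot":[0,0,0],"translation":[-0.3,0,0],"jaw":0},
    {"rot":[0,0,0],"translation":[-0.3,0,0],"jaw":0},
    {"rot":[0,0,0],"translation":[-0.3,0,0],"jaw":0}
  ]
}}

```text
clock: 15.58
tool_pos: [0.5809, -0.0372, 0.0517]
tcp_rot: [[-0.477, 0.879, 0.0], [0.879, 0.477, 0.0], [0.0, 0.0, -1.0]]
ft_force: [-1.2, 2.1, 7.5]
gripper_width: -0.002
grasp_force: 2.9
```

Call:
{"name": "drive_tool", "arguments": {
  "steps": [
    {"rot":[0,0,0],"translation":[0,0,-1],"jaw":0},
    {"rot":[0,0,0],"translation":[0,0,-4],"jaw":0},
    {"rot":[0,0,0],"translation":[4,0,-8],"jaw":0},
    {"rot":[0,0,0],"translation":[8,0,-10],"jaw":0},
    {"rot":[0,0,0],"translation":[10,0,-10],"jaw":0}
  ]
}}

```text
clock: 16.0
tool_pos: [0.5342, 0.0508, 0.1545]
tcp_rot: [[-0.476, 0.88, 0.005], [0.88, 0.476, 0.0], [-0.002, 0.004, -1.0]]
ft_force: [0.6, -0.2, -0.2]
gripper_width: 0.001
grasp_force: 0.0
```

```bash
sed -i 's/fit(("side","scene"))/fit()/' fit.py; python3 fit.py
python3 - <<'E'
from h import *
p=r.get_image("wrist");cv2.imwrite("pics/w5.png",p["image"])
ob()
E
```

```text
wrist dir [ 0.4881 -0.8728] ang -60.78 line pt [0.5243 0.0661] handle z 0.0449
  origin from handle end [ 0.6    -0.0692] worm [ 0.5765 -0.0273] len 0.2258
   head y -0.071 [-0.0356  0.0356] z 0.0441
clock 16.1
joint_positions [4.4321, 22.862, 108.1693, 0.041, 48.8667, -24.2662]
tool_pos [0.5317, 0.0533, 0.1535]
tcp_rot [[-0.4798, 0.8774, 0.0017], [0.8774, 0.4798, 0.0007], [-0.0002, 0.0018, -1.0]]
ft_force [-0.2495, -0.6329, 0.5053]
gripper_width 0.0013Traceback (most recent call last):
  File "fit.py", line 30, in <module>
    if __name__=="__main__":fit()
                            ~~~^^
  File "fit.py", line 24, in fit
    s=(al>lo)&(al<hi)&(z>.041);print("   head y",lo,np.round(np.percentile(b[s],[1,99]),4), "z",np.round(np.median(z[s]),4))
                                                             ~~~~~~~~~~~~~^^^^^^^^^^^^^
    return _quantile_unchecked(
        a, q, axis, out, overwrite_input, method, keepdims, weights)
    return _ureduce(a,
                    func=_quantile_ureduce_func,
    ...<5 lines>...
                    overwrite_input=overwrite_input,
                    method=method)
    r = func(a, **kwargs)
    result = _quantile(arr,
                       quantiles=q,
    ...<2 lines>...
                       out=out,
                       weights=wgt)
    slices_having_nans = np.isnan(arr[-1, ...])
                                  ~~~^^^^^^^^^
IndexError: index -1 is out of bounds for axis 0 with size 0
```

View pics/w5.png

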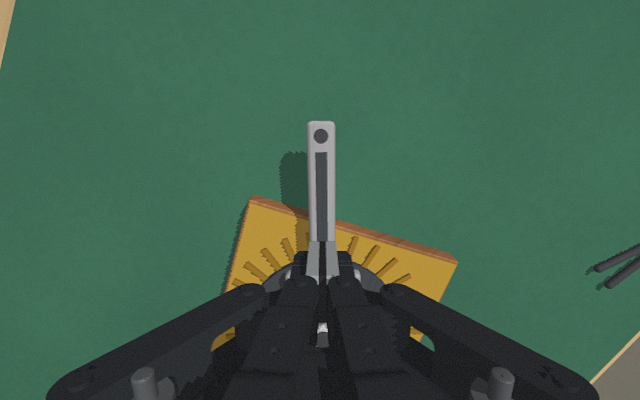

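The wrist view shows only the handle, (308–335, 120–240); the head is hidden behind the fingers. I'll check the jaw in the scene and side views.

```bash
sed -i 's/fit()$/fit(("side","scene"))/' fit.py; python3 fit.py
python3 - <<'E'
from h import *
a=r.get_image("scene")["image"][185:240,255:335];b=r.get_image("side")["image"][165:220,260:340]
cv2.imwrite("pics/j.png",np.vstack([cv2.resize(x,(436,300),interpolation=cv2.INTER_CUBIC) for x in(a,b)]))
E
```

```text
side dir [ 0.487  -0.8734] ang -60.85 line pt [0.5276 0.062 ] handle z 0.0459
  origin from handle end [ 0.5995 -0.0669] worm [ 0.5761 -0.025 ] len 0.2302
   head y -0.071 [-0.0363  0.0331] z 0.0454
   head y -0.038 [-0.0356  0.0331] z 0.0461
   worm z pct [0.0504 0.0516 0.0533 0.0552]
   nut top [ 0.5971 -0.066 ] 0.0486 78
   jaw b range [0.0171 0.0295] 0.0424
   fixed b range [-0.0349 -0.013 ]
scene dir [ 0.478  -0.8783] ang -61.44 line pt [0.5389 0.0515] handle z 0.045
  origin from handle end [ 0.6033 -0.0669] worm [ 0.5803 -0.0247] len 0.2269
   head y -0.071 [-0.0393  0.0308] z 0.0455
   head y -0.038 [-0.0401  0.0318] z 0.0459
   worm z pct [0.0476 0.0505 0.0521 0.0543]
   nut top [ 0.5997 -0.0662] 0.0486 94
   jaw b range [0.0184 0.028 ] 0.042
   fixed b range [-0.0388 -0.013 ]
```

View pics/j.png

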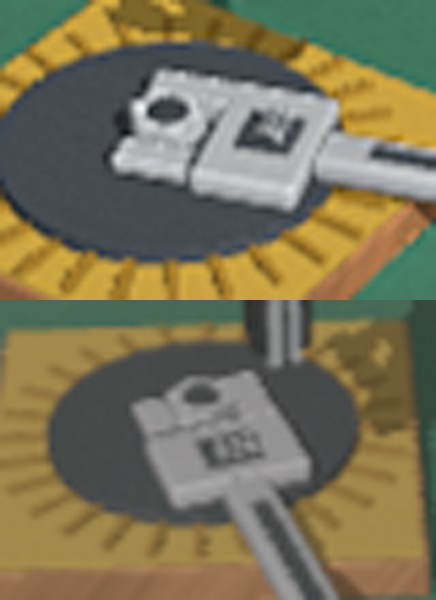

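Both views show the moving jaw lying against the nut, which fits the stall pull of about 13 N. The next job is the handle, so I'm bringing the fingers down on the robot side of it.

Call:
{"name": "drive_tool", "arguments": {
  "steps": [
    {"rot":[0,0,0],"translation":[2.65,-3.8,0],"jaw":0},
    {"rot":[0,0,0],"translation":[2.65,-3.8,3],"jaw":0},
    {"rot":[0,0,0],"translation":[2.65,-3.8,7],"jaw":0},
    {"rot":[0,0,0],"translation":[2.65,-3.8,10],"jaw":0},
    {"rot":[0,0,0],"translation":[2.65,-3.8,11.8],"jaw":0}
  ]
}}

```text
clock: 16.72
tool_pos: [0.4855, 0.0543, 0.0302]
tcp_rot: [[-0.476, 0.88, -0.004], [0.88, 0.476, -0.0], [0.001, -0.003, -1.0]]
ft_force: [0.7, 0.1, 0.2]
gripper_width: 0.004
grasp_force: 0.0
```

Call:
{"name": "drive_tool", "arguments": {
  "steps": [
    {"rot":[0,0,0],"translation":[0,0,0],"jaw":0},
    {"rot":[0,0,0],"translation":[0,0.1,0],"jaw":0},
    {"rot":[0,0,0],"translation":[0,0.2,0],"jaw":0},
    {"rot":[0,0,0],"translation":[0,0.3,0],"jaw":0},
    {"rot":[0,0,0],"translation":[0,0.3,0],"jaw":0}
  ]
}}

```text
clock: 17.13
tool_pos: [0.491, 0.0569, 0.0347]
tcp_rot: [[-0.477, 0.879, 0.003], [0.879, 0.477, 0.0], [-0.001, 0.003, -1.0]]
ft_force: [-0.4, 0.6, -0.1]
gripper_width: -0.001
grasp_force: 0.0
```

```bash
cat > rel2.py <<'E'
from h import *
o=r.get_obs();R=np.array(o["tcp_rot"]);t=np.array(o["tool_pos"])
O=np.array([.599,-.068,.039])
print("origin->TCP in tool axes (mm)",np.round(R.T@(t-O)*1000,1),"force tool",np.round(R.T@np.array(o["ft_force"]),1),t.round(4),"heading",np.degrees(np.arctan2(R[1,0],R[0,0])).round(1))
E
python3 rel2.py
```

```text
origin->TCP in tool axes (mm) [161.3 -35.4   4.1] force tool [ 0.7 -0.   0.1] [0.491  0.0569 0.0347] heading 118.5
```

Call:
{"name": "drive_tool", "arguments": {
  "steps": [
    {"rot":[0,0,0],"translation":[0,0.15,0],"jaw":0},
    {"rot":[0,0,0],"translation":[0,0.3,0],"jaw":0},
    {"rot":[0,0,0],"translation":[0,0.45,0],"jaw":0},
    {"rot":[0,0,0],"translation":[0,0.6,0],"jaw":0},
    {"rot":[0,0,0],"translation":[0,0.6,0],"jaw":0}
  ]
}}

```text
clock: 17.55
tool_pos: [0.4954, 0.06, 0.0336]
tcp_rot: [[-0.477, 0.879, 0.001], [0.879, 0.477, 0.0], [-0.0, 0.001, -1.0]]
ft_force: [-0.1, 0.3, -0.2]
gripper_width: -0.001
grasp_force: 0.0
```

Call:
{"name": "drive_tool", "arguments": {
  "steps": [
    {"rot":[0,0,0],"translation":[0,0.1,0],"jaw":0},
    {"rot":[0,0,0],"translation":[0,0.2,0],"jaw":0},
    {"rot":[0,0,0],"translation":[0,0.3,0],"jaw":0},
    {"rot":[0,0,0],"translation":[0,0.4,0],"jaw":0},
    {"rot":[0,0,0],"translation":[0,0.4,0],"jaw":0}
  ]
}}

```text
clock: 17.97
tool_pos: [0.4978, 0.0616, 0.0332]
tcp_rot: [[-0.477, 0.879, -0.001], [0.879, 0.477, -0.0], [0.0, -0.001, -1.0]]
ft_force: [-1.9, -0.3, 1.9]
gripper_width: -0.002
grasp_force: 1.2
```

Call:
{"name": "drive_tool", "arguments": {
  "steps": [
    {"rot":[0,0,0],"translation":[0,0.1,0],"jaw":0},
    {"rot":[0,0,0],"translation":[0,0.2,0],"jaw":0},
    {"rot":[0,0,0],"translation":[0,0.3,0],"jaw":0},
    {"rot":[0,0,0],"translation":[0,0.4,0],"jaw":0},
    {"rot":[0,0,0],"translation":[0,0.4,0],"jaw":0}
  ]
}}

```text
clock: 18.38
tool_pos: [0.5002, 0.0632, 0.0331]
tcp_rot: [[-0.477, 0.879, -0.003], [0.879, 0.477, -0.001], [0.001, -0.003, -1.0]]
ft_force: [-5.2, -4.5, 4.3]
gripper_width: 0.002
grasp_force: 3.4
```

```bash
python3 rel2.py
```

```text
origin->TCP in tool axes (mm) [162.4 -24.2   6.1] force tool [-1.5 -6.7 -4.2] [0.5002 0.0632 0.0331] heading 118.5
```

Call:
{"name": "drive_tool", "arguments": {
  "steps": [
    {"rot":[0,0,0.025],"translation":[0.06,0.41,0],"jaw":0},
    {"rot":[0,0,0.05],"translation":[0.1,0.81,0],"jaw":0},
    {"rot":[0,0,0.075],"translation":[0.14,1.22,0],"jaw":0},
    {"rot":[0,0,0.1],"translation":[0.16,1.64,0],"jaw":0},
    {"rot":[0,0,0.1],"translation":[0.16,1.64,0],"jaw":0}
  ]
}}

```text
clock: 18.8
tool_pos: [0.5145, 0.0727, 0.0332]
tcp_rot: [[-0.385, 0.923, -0.003], [0.923, 0.385, -0.001], [0.001, -0.003, -1.0]]
ft_force: [-5.0, -2.1, 2.7]
gripper_width: -0.004
grasp_force: 2.4
```

```bash
python3 rel2.py; python3 fit.py
```

```text
origin->TCP in tool axes (mm) [162.4 -23.7   6. ] force tool [-0.  -5.4 -2.7] [0.5145 0.0727 0.0332] heading 112.7
side dir [ 0.5273 -0.8497] ang -58.18 line pt [0.5323 0.0865] handle z 0.0458
  origin from handle end [ 0.6203 -0.0554] worm [ 0.595  -0.0146] len 0.2309
   head y -0.071 [-0.0272  0.0199] z 0.0449
   head y -0.038 [-0.0203  0.0138] z 0.0464
   worm z pct [0.0438 0.0464 0.047  0.0471]
   nut top [ 0.6083 -0.0578] 0.0474 21Traceback (most recent call last):
  File "fit.py", line 30, in <module>
    if __name__=="__main__":fit(("side","scene"))
                            ~~~^^^^^^^^^^^^^^^^^^
  File "fit.py", line 28, in fit
    J=(al>-.018)&(b>.017)&(z>.037);print("   jaw b range",np.round(np.percentile(b[J],[2,98]),4),np.round(np.median(z[J]),4))
                                                                   ~~~~~~~~~~~~~^^^^^^^^^^^^^
    return _quantile_unchecked(
        a, q, axis, out, overwrite_input, method, keepdims, weights)
    return _ureduce(a,
                    func=_quantile_ureduce_func,
    ...<5 lines>...
                    overwrite_input=overwrite_input,
                    method=method)
    r = func(a, **kwargs)
    result = _quantile(arr,
                       quantiles=q,
    ...<2 lines>...
                       out=out,
                       weights=wgt)
    slices_having_nans = np.isnan(arr[-1, ...])
                                  ~~~^^^^^^^^^
IndexError: index -1 is out of bounds for axis 0 with size 0
```

Call:
{"name": "drive_tool", "arguments": {
  "steps": [
    {"rot":[0,0,0.025],"translation":[0.06,0.41,0],"jaw":0},
    {"rot":[0,0,0.05],"translation":[0.1,0.81,0],"jaw":0},
    {"rot":[0,0,0.075],"translation":[0.14,1.22,0],"jaw":0},
    {"rot":[0,0,0.1],"translation":[0.16,1.64,0],"jaw":0},
    {"rot":[0,0,0.125],"translation":[0.18,2.05,0],"jaw":0}
  ]
}}

```text
clock: 19.27
tool_pos: [0.5315, 0.0818, 0.033]
tcp_rot: [[-0.267, 0.964, -0.005], [0.964, 0.267, -0.001], [0.0, -0.005, -1.0]]
ft_force: [-7.5, -5.6, 6.3]
gripper_width: 0.002
grasp_force: 4.4
```

Call:
{"name": "drive_tool", "arguments": {
  "steps": [
    {"rot":[0,0,0.025],"translation":[0.06,0.41,0],"jaw":0},
    {"rot":[0,0,0.05],"translation":[0.1,0.81,0],"jaw":0},
    {"rot":[0,0,0.075],"translation":[0.14,1.22,0],"jaw":0},
    {"rot":[0,0,0.1],"translation":[0.16,1.64,0],"jaw":0},
    {"rot":[0,0,0.125],"translation":[0.18,2.05,0],"jaw":0}
  ]
}}

```text
clock: 19.68
tool_pos: [0.5504, 0.089, 0.033]
tcp_rot: [[-0.145, 0.989, -0.006], [0.989, 0.145, -0.001], [-0.0, -0.006, -1.0]]
ft_force: [-8.5, -4.5, 7.5]
gripper_width: 0.003
grasp_force: 4.8
```

```bash
python3 rel2.py
```

```text
origin->TCP in tool axes (mm) [162.4 -25.3   6.1] force tool [-3.3 -9.1 -7.4] [0.5504 0.089  0.033 ] heading 98.4
```

Call:
{"name": "drive_tool", "arguments": {
  "steps": [
    {"rot":[0,0,0.02],"translation":[0.04,0.33,-0.02],"jaw":0},
    {"rot":[0,0,0.04],"translation":[0.08,0.65,-0.04],"jaw":0},
    {"rot":[0,0,0.06],"translation":[0.11,0.98,-0.05],"jaw":0},
    {"rot":[0,0,0.08],"translation":[0.14,1.3,-0.05],"jaw":0},
    {"rot":[0,0,0.1],"translation":[0.16,1.63,-0.05],"jaw":0}
  ]
}}

```text
clock: 20.1
tool_pos: [0.567, 0.0932, 0.0332]
tcp_rot: [[-0.046, 0.999, -0.004], [0.999, 0.046, -0.001], [-0.001, -0.004, -1.0]]
ft_force: [-6.8, -2.9, 2.5]
gripper_width: -0.001
grasp_force: 3.0
```

Call:
{"name": "drive_tool", "arguments": {
  "steps": [
    {"rot":[0,0,0.02],"translation":[0.04,0.33,0],"jaw":0},
    {"rot":[0,0,0.04],"translation":[0.08,0.65,0],"jaw":0},
    {"rot":[0,0,0.06],"translation":[0.11,0.98,0],"jaw":0},
    {"rot":[0,0,0.08],"translation":[0.14,1.3,0],"jaw":0},
    {"rot":[0,0,0.1],"translation":[0.16,1.63,0],"jaw":0}
  ]
}}

```text
clock: 20.52
tool_pos: [0.5829, 0.0956, 0.0332]
tcp_rot: [[0.054, 0.999, -0.005], [0.999, -0.054, -0.001], [-0.001, -0.005, -1.0]]
ft_force: [-6.5, -2.7, 1.9]
gripper_width: -0.002
grasp_force: 3.3
```

```bash
python3 rel2.py
```

```text
origin->TCP in tool axes (mm) [162.5 -24.9   5.8] force tool [-3.  -6.4 -1.9] [0.5829 0.0956 0.0332] heading 86.9
```

Call:
{"name": "drive_tool", "arguments": {
  "steps": [
    {"rot":[0,0,0.02],"translation":[0.04,0.33,0],"jaw":0},
    {"rot":[0,0,0.04],"translation":[0.08,0.65,0],"jaw":0},
    {"rot":[0,0,0.06],"translation":[0.11,0.98,0],"jaw":0},
    {"rot":[0,0,0.08],"translation":[0.14,1.3,0],"jaw":0},
    {"rot":[0,0,0.08],"translation":[0.14,1.3,0],"jaw":0}
  ]
}}

```text
clock: 20.93
tool_pos: [0.5968, 0.0964, 0.0333]
tcp_rot: [[0.134, 0.991, -0.003], [0.991, -0.134, -0.001], [-0.001, -0.003, -1.0]]
ft_force: [-4.2, -2.2, 0.9]
gripper_width: 0.001
grasp_force: 2.0
```

Call:
{"name": "drive_tool", "arguments": {
  "steps": [
    {"rot":[0,0,0.01],"translation":[0.02,0.16,0],"jaw":0},
    {"rot":[0,0,0.02],"translation":[0.04,0.33,0],"jaw":0},
    {"rot":[0,0,0.03],"translation":[0.06,0.49,0],"jaw":0},
    {"rot":[0,0,0.03],"translation":[0.06,0.49,0],"jaw":0},
    {"rot":[0,0,0.03],"translation":[0.06,0.49,0],"jaw":0}
  ]
}}

```text
clock: 21.35
tool_pos: [0.6013, 0.0965, 0.0332]
tcp_rot: [[0.162, 0.987, -0.004], [0.987, -0.162, -0.0], [-0.001, -0.004, -1.0]]
ft_force: [-5.7, -1.1, 1.3]
gripper_width: 0.003
grasp_force: 2.5
```

```bash
python3 rel2.py
```

```text
origin->TCP in tool axes (mm) [162.7 -24.5   5.7] force tool [-2.  -5.5 -1.3] [0.6013 0.0965 0.0332] heading 80.6
```

Call:
{"name": "drive_tool", "arguments": {
  "steps": [
    {"rot":[0,0,0.01],"translation":[0.02,0.16,0],"jaw":0},
    {"rot":[0,0,0.02],"translation":[0.04,0.33,0],"jaw":0},
    {"rot":[0,0,0.02],"translation":[0.04,0.33,0],"jaw":0},
    {"rot":[0,0,0.02],"translation":[0.04,0.33,0],"jaw":0}
  ]
}}

```text
clock: 21.68
tool_pos: [0.6046, 0.0964, 0.0332]
tcp_rot: [[0.182, 0.983, -0.004], [0.983, -0.182, -0.0], [-0.001, -0.004, -1.0]]
ft_force: [-5.1, -1.0, 2.0]
gripper_width: 0.003
grasp_force: 2.5
```

Call:
{"name": "drive_tool", "arguments": {
  "steps": [
    {"rot":[0,0,0.01],"translation":[0.02,0.1,0],"jaw":0},
    {"rot":[0,0,0.01],"translation":[0.02,0.16,0],"jaw":0},
    {"rot":[0,0,0.01],"translation":[0.02,0.16,0],"jaw":0}
  ]
}}

```text
clock: 21.93
tool_pos: [0.606, 0.0964, 0.0332]
tcp_rot: [[0.192, 0.981, -0.004], [0.981, -0.192, -0.0], [-0.001, -0.004, -1.0]]
ft_force: [-7.0, -0.8, 3.5]
gripper_width: 0.003
grasp_force: 2.8
```

Call:
{"name": "drive_tool", "arguments": {
  "steps": [
    {"rot":[0,0,0],"translation":[0.01,0.08,0],"jaw":0},
    {"rot":[0,0,0.01],"translation":[0.02,0.16,0],"jaw":0},
    {"rot":[0,0,0.01],"translation":[0.02,0.16,0],"jaw":0}
  ]
}}

```text
clock: 22.18
tool_pos: [0.6075, 0.0963, 0.0332]
tcp_rot: [[0.202, 0.979, -0.005], [0.979, -0.202, -0.0], [-0.001, -0.004, -1.0]]
ft_force: [-5.6, -1.5, 2.6]
gripper_width: 0.002
grasp_force: 3.1
```

Call:
{"name": "drive_tool", "arguments": {
  "steps": [
    {"rot":[0,0,0],"translation":[0.01,0.05,0],"jaw":0},
    {"rot":[0,0,0],"translation":[0.01,0.1,0],"jaw":0},
    {"rot":[0,0,0],"translation":[0.01,0.1,0],"jaw":0}
  ]
}}

```text
clock: 22.43
tool_pos: [0.6079, 0.0962, 0.0332]
tcp_rot: [[0.202, 0.979, -0.006], [0.979, -0.202, -0.0], [-0.001, -0.006, -1.0]]
ft_force: [-8.3, -0.3, 4.5]
gripper_width: -0.001
grasp_force: 4.1
```

Call:
{"name": "drive_tool", "arguments": {
  "steps": [
    {"rot":[0,0,0],"translation":[0,0.05,0],"jaw":0},
    {"rot":[0,0,0],"translation":[0,0.1,0],"jaw":0},
    {"rot":[0,0,0],"translation":[0,0.1,0],"jaw":0}
  ]
}}

```text
clock: 22.68
tool_pos: [0.6084, 0.0961, 0.0331]
tcp_rot: [[0.202, 0.979, -0.007], [0.979, -0.202, -0.0], [-0.002, -0.007, -1.0]]
ft_force: [-9.9, 1.6, 5.3]
gripper_width: -0.0
grasp_force: 4.9
```

Call:
{"name": "drive_tool", "arguments": {
  "steps": [
    {"rot":[0,0,0],"translation":[0,0.05,0],"jaw":0},
    {"rot":[0,0,0],"translation":[0,0.1,0],"jaw":0},
    {"rot":[0,0,0],"translation":[0,0.1,0],"jaw":0}
  ]
}}

```text
clock: 22.93
tool_pos: [0.6088, 0.096, 0.033]
tcp_rot: [[0.202, 0.979, -0.008], [0.979, -0.202, -0.0], [-0.002, -0.008, -1.0]]
ft_force: [-10.4, 1.5, 6.1]
gripper_width: -0.002
grasp_force: 5.7
```

```bash
python3 rel2.py
```

```text
origin->TCP in tool axes (mm) [162.6 -23.4   5.8] force tool [ -0.6 -10.5  -6. ] [0.6088 0.096  0.033 ] heading 78.4
```

The push force is climbing while the handle hardly moves, so the nut is at its stop. I'll back off and check.

Call:
{"name": "drive_tool", "arguments": {
  "steps": [
    {"rot":[0,0,0],"translation":[0,-0.3,0],"jaw":0},
    {"rot":[0,0,0],"translation":[0,-1.5,0],"jaw":0},
    {"rot":[0,0,0],"translation":[0,-3.5,0],"jaw":0},
    {"rot":[0,0,0],"translation":[0,-4,-4],"jaw":0},
    {"rot":[0,0,0],"translation":[0,-4,-8],"jaw":0}
  ]
}}

```text
clock: 23.35
tool_pos: [0.5698, 0.104, 0.112]
tcp_rot: [[0.201, 0.98, -0.007], [0.98, -0.201, -0.001], [-0.002, -0.007, -1.0]]
ft_force: [2.1, -0.5, 0.3]
gripper_width: 0.003
grasp_force: 0.0
```

Call:
{"name": "drive_tool", "arguments": {
  "steps": [
    {"rot":[0,0,0],"translation":[0,-4,-3],"jaw":0},
    {"rot":[0,0,0],"translation":[0,-8,-6],"jaw":0},
    {"rot":[0,0,0],"translation":[0,-12,-9],"jaw":0},
    {"rot":[0,0,0],"translation":[0,-14,-12],"jaw":0},
    {"rot":[0,0,0],"translation":[0,-14,-12],"jaw":0}
  ]
}}

```text
clock: 23.77
tool_pos: [0.4344, 0.1328, 0.2366]
tcp_rot: [[0.201, 0.98, 0.002], [0.98, -0.201, 0.001], [0.002, 0.002, -1.0]]
ft_force: [0.9, -0.2, 0.0]
gripper_width: 0.002
grasp_force: 0.0
```

```bash
python3 fit.py
python3 - <<'E'
from h import *
a=r.get_image("scene")["image"][185:240,255:335];b=r.get_image("side")["image"][165:220,260:340]
cv2.imwrite("pics/k.png",np.vstack([cv2.resize(x,(436,300),interpolation=cv2.INTER_CUBIC) for x in(a,b)]))
ob()
E
```

```text
side dir [-0.2146 -0.9767] ang -102.39 line pt [0.62   0.0684] handle z 0.0456
  origin from handle end [ 0.5904 -0.0664] worm [ 0.6007 -0.0195] len 0.2635
   head y -0.071 [-0.0294  0.0399] z 0.0454
   head y -0.038 [-0.0293  0.0397] z 0.0461
   worm z pct [0.0466 0.05   0.053  0.0536]
   nut top [ 0.5906 -0.0658] 0.0479 89
   jaw b range [0.0181 0.0371] 0.0434
   fixed b range [-0.0276 -0.0124]
scene dir [-0.1669 -0.986 ] ang -99.61 line pt [0.6311 0.0802] handle z 0.0456
  origin from handle end [ 0.6057 -0.0695] worm [ 0.6137 -0.0221] len 0.2283
   head y -0.071 [-0.0395  0.0304] z 0.0455
   head y -0.038 [-0.0411  0.0287] z 0.046
   worm z pct [0.0467 0.0495 0.0527 0.0537]
   nut top [ 0.601  -0.0674] 0.0485 89
   jaw b range [0.0179 0.025 ] 0.042
   fixed b range [-0.0412 -0.0128]
clock 23.9667
joint_positions [15.3608, 9.638, 113.8712, 0.002, 56.3451, 26.9621]
tool_pos [0.4371, 0.1324, 0.2342]
tcp_rot [[0.2011, 0.9796, 0.0024], [0.9796, -0.2011, 0.0007], [0.0012, 0.0023, -1.0]]
ft_force [0.1564, -0.5769, -0.2323]
gripper_width -0.002
```

View pics/k.png

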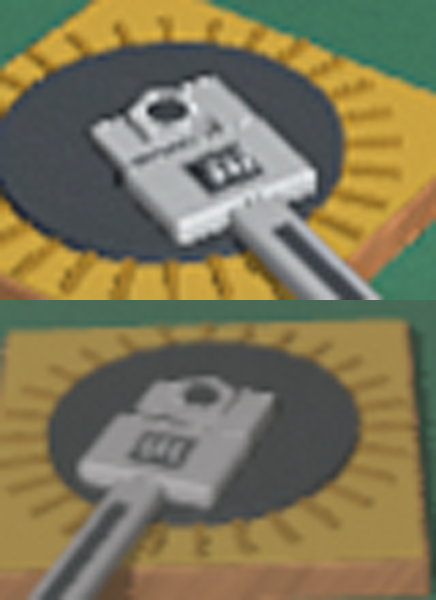

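The wrench has turned about 40° and the jaw lies against the nut, as both crops show. The last shove could have spread it slightly, so I'll give the worm one more light stroke to be sure it's snug.

Call:
{"name": "drive_tool", "arguments": {
  "steps": [
    {"rot":[0,0,0],"translation":[-1.8,3.3,0],"jaw":0},
    {"rot":[0,0,0],"translation":[-3.6,6.6,0],"jaw":0},
    {"rot":[0,0,0],"translation":[-5.4,9.9,0],"jaw":0},
    {"rot":[0,0,0],"translation":[-7.2,13.2,0],"jaw":0},
    {"rot":[0,0,0],"translation":[-9,16.5,0],"jaw":0}
  ]
}}

```text
clock: 24.38
tool_pos: [0.5815, 0.0088, 0.2317]
tcp_rot: [[0.202, 0.979, -0.002], [0.979, -0.202, 0.0], [-0.0, -0.002, -1.0]]
ft_force: [1.1, 1.1, 0.4]
gripper_width: 0.003
grasp_force: 0.0
```

Call:
{"name": "drive_tool", "arguments": {
  "steps": [
    {"rot":[0,0,0],"translation":[-1.86,3.45,1],"jaw":0},
    {"rot":[0,0,0],"translation":[-1.86,3.45,5],"jaw":0},
    {"rot":[0,0,0],"translation":[-1.86,3.45,9],"jaw":0},
    {"rot":[0,0,0],"translation":[-1.86,3.45,13],"jaw":0},
    {"rot":[0,0,0],"translation":[-1.86,3.45,15.4],"jaw":0}
  ]
}}

```text
clock: 24.8
tool_pos: [0.6075, -0.0154, 0.0733]
tcp_rot: [[0.203, 0.979, -0.007], [0.979, -0.203, 0.0], [-0.001, -0.007, -1.0]]
ft_force: [-0.4, -0.2, -0.3]
gripper_width: -0.004
grasp_force: 0.0
```

Call:
{"name": "drive_tool", "arguments": {
  "steps": [
    {"rot":[0,0,0],"translation":[0,0,0],"jaw":0},
    {"rot":[0,0,0],"translation":[0,0,0],"jaw":0}
  ]
}}

```text
clock: 24.97
tool_pos: [0.6088, -0.0149, 0.077]
tcp_rot: [[0.202, 0.979, -0.005], [0.979, -0.202, 0.0], [-0.001, -0.005, -1.0]]
ft_force: [-0.5, -0.2, 0.7]
gripper_width: 0.0
grasp_force: 0.0
```

```bash
sed -i 's/W=np.*/W=np.array([.6089,-.0229,.052])/; s/\[.478,-.878,0\]/[-.195,-.981,0]/' rel.py; python3 rel.py
python3 - <<'E'
from fit import *
try: fit(("wrist",))
except Exception: pass
p=r.get_image("wrist");im=p["image"]
for X in((.6089,-.0229,.052),(.6089+.165*.195-.048*.195,-.0229+.117*.981,.046)):
    u,v=w2px(p,X);cv2.drawMarker(im,(int(u),int(v)),(0,0,255),0,10)
cv2.imwrite("pics/w6.png",im)
for d in r.look_for("worm",p)[:2]+r.look_for("worm_slot",p)[:1]:print(d)
E
```

```text
to worm centre in tool axes (cm) [-0.78  0.18  2.5 ] ux in tool [-1.     0.007  0.001] z 0.077 [-0.46 -0.21  0.72]
wrist dir [-0.1941 -0.981 ] ang -101.19 line pt [0.6264 0.068 ] handle z 0.0448
  origin from handle end [ 0.594  -0.0962] worm [ 0.6033 -0.0491] len 0.2019
   head y -0.071 [-0.035   0.0353] z 0.0449
{'xyz': [0.6155, -0.0157, 0.0521], 'score': 0.7}
{'xyz': [0.6228, 0.0196, 0.045], 'score': 0.87}
```

View pics/w6.png

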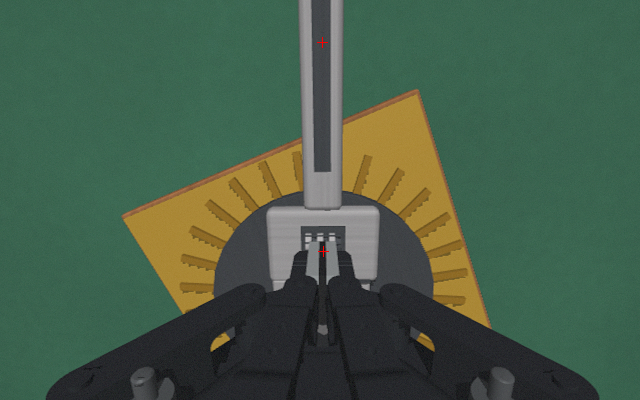

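Call:
{"name": "drive_tool", "arguments": {
  "steps": [
    {"rot":[0,0,0],"translation":[0.1,0.15,1],"jaw":0},
    {"rot":[0,0,0],"translation":[0.1,0.15,1.8],"jaw":0},
    {"rot":[0,0,0],"translation":[0.1,0.15,2.1],"jaw":0},
    {"rot":[0,0,0],"translation":[0.1,0.15,2.2],"jaw":0},
    {"rot":[0,0,0],"translation":[0.1,0.15,2.2],"jaw":0}
  ]
}}

```text
clock: 25.58
tool_pos: [0.6111, -0.0137, 0.0574]
tcp_rot: [[0.201, 0.979, -0.001], [0.979, -0.201, 0.0], [-0.0, -0.001, -1.0]]
ft_force: [0.1, -0.7, -0.0]
gripper_width: 0.0
grasp_force: 0.0
```

Call:
{"name": "drive_tool", "arguments": {
  "steps": [
    {"rot":[0,0,0],"translation":[0,0,0],"jaw":0},
    {"rot":[0,0,0],"translation":[0,0,0],"jaw":0},
    {"rot":[0,0,0],"translation":[0,0,0],"jaw":0}
  ]
}}

```text
clock: 25.83
tool_pos: [0.6117, -0.0138, 0.0581]
tcp_rot: [[0.202, 0.979, 0.0], [0.979, -0.202, -0.0], [0.0, 0.0, -1.0]]
ft_force: [-0.2, -0.8, -0.3]
gripper_width: 0.003
grasp_force: 0.0
```

```bash
python3 rel.py
```

```text
to worm centre in tool axes (cm) [-0.95 -0.09  0.61] ux in tool [-1.     0.007 -0.   ] z 0.0581 [-0.21 -0.76 -0.27]
```

Call:
{"name": "drive_tool", "arguments": {
  "steps": [
    {"rot":[0,0,0],"translation":[0,-0.1,0.3],"jaw":0},
    {"rot":[0,0,0],"translation":[0,-0.1,0.45],"jaw":0},
    {"rot":[0,0,0],"translation":[0,-0.1,0.55],"jaw":0},
    {"rot":[0,0,0],"translation":[0,-0.1,0.6],"jaw":0},
    {"rot":[0,0,0],"translation":[0,-0.1,0.6],"jaw":0}
  ]
}}

```text
clock: 26.25
tool_pos: [0.6104, -0.0134, 0.0522]
tcp_rot: [[0.202, 0.979, -0.0], [0.979, -0.202, 0.0], [0.0, -0.0, -1.0]]
ft_force: [-1.9, 0.9, 4.7]
gripper_width: 0.003
grasp_force: 2.3
```

Call:
{"name": "drive_tool", "arguments": {
  "steps": [
    {"rot":[0,0,0],"translation":[0,0,0.03],"jaw":0},
    {"rot":[0,0,0],"translation":[0,0,0.06],"jaw":0},
    {"rot":[0,0,0],"translation":[0,0,0.08],"jaw":0},
    {"rot":[0,0,0],"translation":[0,0,0.08],"jaw":0}
  ]
}}

```text
clock: 26.58
tool_pos: [0.6105, -0.0133, 0.0519]
tcp_rot: [[0.202, 0.979, -0.0], [0.979, -0.202, 0.0], [0.0, -0.0, -1.0]]
ft_force: [-2.9, 1.5, 9.4]
gripper_width: -0.003
grasp_force: 4.6
```

Call:
{"name": "drive_tool", "arguments": {
  "steps": [
    {"rot":[0,0,0],"translation":[0,0,0.03],"jaw":0},
    {"rot":[0,0,0],"translation":[-0.15,0,0.03],"jaw":0},
    {"rot":[0,0,0],"translation":[-0.35,0,0.03],"jaw":0},
    {"rot":[0,0,0],"translation":[-0.5,0,0.03],"jaw":0},
    {"rot":[0,0,0],"translation":[-0.6,0,0.03],"jaw":0}
  ]
}}

```text
clock: 27.0
tool_pos: [0.6096, -0.0184, 0.0521]
tcp_rot: [[0.202, 0.979, 0.001], [0.979, -0.202, 0.002], [0.002, 0.0, -1.0]]
ft_force: [-4.0, 7.9, 13.5]
gripper_width: -0.001
grasp_force: 6.5
```

Call:
{"name": "drive_tool", "arguments": {
  "steps": [
    {"rot":[0,0,0],"translation":[-0.2,0,0],"jaw":0},
    {"rot":[0,0,0],"translation":[-0.4,0,0],"jaw":0},
    {"rot":[0,0,0],"translation":[-0.6,0,0],"jaw":0},
    {"rot":[0,0,0],"translation":[-0.8,0,0],"jaw":0}
  ]
}}

```text
clock: 27.33
tool_pos: [0.6091, -0.026, 0.0522]
tcp_rot: [[0.202, 0.979, 0.003], [0.979, -0.202, 0.002], [0.002, 0.003, -1.0]]
ft_force: [-0.3, 8.0, 8.7]
gripper_width: -0.0
grasp_force: 4.6
```

```bash
python3 rel.py
```

```text
to worm centre in tool axes (cm) [ 0.3  -0.08  0.02] ux in tool [-1.     0.007 -0.002] z 0.0522 [-0.3   8.01  8.7 ]
```

The worm is stalled: the pull is about 8 N against 9 N of pressure. I'll lift off and hand in.

Call:
{"name": "drive_tool", "arguments": {
  "steps": [
    {"rot":[0,0,0],"translation":[0,0,-0.5],"jaw":0},
    {"rot":[0,0,0],"translation":[0,0,-3],"jaw":0},
    {"rot":[0,0,0],"translation":[0,0,-6],"jaw":0},
    {"rot":[0,0,0],"translation":[0,0,-9],"jaw":0},
    {"rot":[0,0,0],"translation":[0,-3,-11],"jaw":0}
  ]
}}

```text
clock: 27.75
tool_pos: [0.5837, -0.0222, 0.1642]
tcp_rot: [[0.202, 0.979, 0.009], [0.979, -0.202, -0.001], [0.001, 0.009, -1.0]]
ft_force: [1.4, 0.2, 1.2]
gripper_width: -0.001
grasp_force: 0.0
```

Call:
{"name": "drive_tool", "arguments": {
  "steps": [
    {"rot":[0,0,0],"translation":[0,-4,0],"jaw":0},
    {"rot":[0,0,0],"translation":[0,-8,0],"jaw":0},
    {"rot":[0,0,0],"translation":[0,-12,0],"jaw":0},
    {"rot":[0,0,0],"translation":[0,-12,0],"jaw":0},
    {"rot":[0,0,0],"translation":[0,-12,0],"jaw":0}
  ]
}}

```text
clock: 28.17
tool_pos: [0.4584, 0.0032, 0.1608]
tcp_rot: [[0.201, 0.98, -0.001], [0.98, -0.201, -0.0], [-0.0, -0.001, -1.0]]
ft_force: [0.8, -0.6, 0.5]
gripper_width: 0.002
grasp_force: 0.0
```

Run:
```python
from fit import *
try: fit(("scene","side"))
except Exception as e: print(e)
ob()
print(r.finish_job())
```

```text
scene dir [-0.194 -0.981] ang -101.18 line pt [0.6355 0.0948] handle z 0.0454
  origin from handle end [ 0.603  -0.0693] worm [ 0.6123 -0.0222] len 0.2322
   head y -0.071 [-0.0403  0.0315] z 0.0454
   head y -0.038 [-0.0405  0.0306] z 0.0458
   worm z pct [0.0492 0.0519 0.0537 0.0545]
   nut top [ 0.6001 -0.067 ] 0.0484 91
   jaw b range [0.0176 0.0272] 0.0418
   fixed b range [-0.0389 -0.0121]
side dir [-0.2131 -0.977 ] ang -102.3 line pt [0.6222 0.0752] handle z 0.0458
  origin from handle end [ 0.5913 -0.0665] worm [ 0.6015 -0.0196] len 0.2316
   head y -0.071 [-0.03    0.0383] z 0.0456
   head y -0.038 [-0.029  0.039] z 0.0461
   worm z pct [0.0471 0.0508 0.0529 0.0542]
   nut top [ 0.5931 -0.0647] 0.0486 87
   jaw b range [0.0177 0.0378] 0.0428
   fixed b range [-0.0281 -0.0124]
clock 28.2667
joint_positions [-1.12, 16.7222, 116.6552, -0.0114, 46.513, 10.5103]
tool_pos [0.462, 0.0028, 0.1613]
tcp_rot [[0.2015, 0.9795, 0.0019], [0.9795, -0.2015, -0.0002], [0.0002, 0.0019, -1.0]]
ft_force [0.3138, 0.06, 0.7442]
gripper_width 0.0001
the job is handed in; nothing more can be done
None
```

I closed the jaw on the nut until the worm stalled, swung the wrench about 40° (0.70 rad) clockwise to the stop, re-snugged the worm and handed the job in at about 28 s; no verdict was returned, and I didn't re-measure the hammer, pot or tape, though the arm touched nothing but the wrench and its worm.

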